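# Level the glazing stand

## Task

The glazing stand on the worktop sags at its knob end. Lay the spirit level on the stand's plate, along its length, let go of it, then push the sprung knob of the screw foot down and, keeping it pushed down, turn it until the bubble rests between the two lines on the vial. Finish while still holding the knob pushed down with the bubble centred, so that the lock nut can be tightened, and leave the other things on the worktop where they are.

Things in the scene. Friction and masses are not known exactly. Their poses are not given: they have to be found in the camera images.
- level: loose spirit level: aluminium bar 28 x 140 x 32 mm (x, y, z), 0.2 kg, black end caps. Origin: centre of its flat underside; y runs along it, z up. Grasp it across its 28 mm width near the middle. On top (up to 40 mm above the underside) a yellowish vial 84 mm long between two black blocks, with two black lines 13.5 mm either side of the middle, and a white bubble.
- bubble (a joint): bubble's centre along the vial, m along the level's own +y, 0 = middle, range -0.026 to 0.026. The bubble is 19 mm long and lies between the lines when within 3.3 mm of 0. It goes to the higher end, 0.25 m per rad of slope (2.5 mm per 0.01 rad), and settles in about 0.6 s.
- plate: the stand's aluminium plate, 120 x 190 mm, 10 mm thick, on a fixed steel base. Origin on the hinge pin at its left (+y) end, mid-thickness, 46 mm above the worktop: x along the pin, y from the knob end to the pin, z normal to the plate. It slopes about x only; at the start the knob end hangs low by 0.027 to 0.063 rad. Hinge ears beside the pin end level with the plate's top.
- plate_mid (a point): middle of the plate's upper face (5 mm above its mid-thickness, 100 mm from the hinge pin), axes as the plate's; the spirit level goes here with its y along the plate's y, either way round.
- knob_top (a point): centre of the top of the knob's black bar grip, on the knob's upright axis, 150 mm beyond plate_mid away from the hinge, 105 mm above the worktop when up. The bar is 50 mm long (point x), 13 mm thick (point y), 30 mm tall, with a white tick at its +x end, above a disc 52 mm wide, 9 mm thick. The point turns and sinks with the knob.
- knob_press (a joint): how far the knob is pushed down against its spring, m: 0 up, 0.007 at the end stop. It takes about 1.4 N to start, 4.9 N at 0.005 and 6.3 N at the stop; it springs up when let go. Pushed down means beyond 0.003; aim for 0.005 or more. The knob must be down when the plate comes level and from then on.
- pepper_mill: bystander: black pepper mill, 52 mm wide, 184 mm tall, at the back right; origin at its underside. Leave it.
- small_jar: bystander: small jar, 40 mm wide, 72 mm tall, front right; origin at its underside. Leave it.
- cutter_ring_2: bystander: fluted steel pastry ring 55 mm wide, 30 mm tall, front left; origin at its underside. Leave it.
- bench_scraper: bystander: bench scraper 96 x 162 x 17 mm lying behind the stand; origin at its underside. Leave it.
- vanilla: bystander: brown bottle 47 mm wide, 118 mm tall, at the back left; origin at its underside. Leave it.
- knob: the screw foot with its knob (use point knob_top for its place; this origin is on its axis at worktop height and turns with it). Turning (0.1 N m) drives the screw: clockwise from above raises the plate's knob end by 0.05 rad of slope per rad, counter-clockwise lowers it; 0.55 to 1.25 rad clockwise are needed. It stays where it is left. Pushing the knob down does not move the plate.

How it is judged:
On the way, in this order (a step that is already met when the one before it is completed fails the run):
1. the spirit level lies on the plate, along it, let go (x of level in the frame of plate_mid between -0.03 and 0.03 m and y of level in the frame of plate_mid between -0.035 and 0.035 m and z of level in the frame of plate_mid between -0.004 and 0.004 m and angle between the y axis of level and the y axis of plate_mid, either way round below 0.25 rad and angle between the z axis of level and the z axis of plate_mid, either way round below 0.03 rad and angle between level's own z axis and vertical below 0.3 rad and contact force between each of the arm, the fingers and level below 0.2 N), for 0.2 s.
2. the knob is gripped and pushed down and the bubble rests between the lines (all of step 1 and value of joint bubble between -0.0035 and 0.0035 m and value of joint knob_press above 0.003 m and contact force between the fingers and knob above 1 N), for 0.3 s.
At the end, for the whole second after the job is handed in: The spirit level lies flat on the plate untouched, its middle within 30 mm across and 35 mm along of its middle and within 0.25 rad of its length; the bubble is within 3.5 mm of the middle of the vial; the fingers hold the knob (over 1 N) and it is pushed down by more than 3 mm (all of step 2); the arm keeps its last pose, push and grip.
It fails at once if a bystander on the worktop is moved by more than 30 mm or tipped (distance of any of pepper_mill, small_jar, cutter_ring_2, bench_scraper, vanilla from where it was at the start of the episode above 0.03 m or angle between any of pepper_mill, small_jar, cutter_ring_2, bench_scraper, vanilla's own z axis and vertical above 0.5 rad).
It fails at once if the plate is level while the knob is not pushed down (angle between plate's own z axis and vertical below 0.011 rad and value of joint knob_press below 0.0015 m).
It also fails if it takes over 58 s, if anything falls off the work surface, if the arm or the gripper's body presses on something with over 40 N, if the wrist force passes 120 N, or if a joint passes its speed limit or range.

## Robot

A 7-joint arm with a two-finger parallel gripper is mounted at the origin on a cart in front of the work surface, level with it; the furniture and walls round the work are solid. World frame = base frame: x ahead of the robot, y to its left, z up, the work surface at z = 0. Lengths are in m, angles in rad, forces in N, time in s.
With the tool pointing down it reaches from about 0.425 to 0.95 m from the base axis. Payload 16.7 kg.
Tool frame: the origin (TCP) lies midway between the tips of the shut fingers; the grasp point (between the pads) lies 19 mm behind it; z points along the fingers, y is the line along which they close (so a half turn about z gives the same grasp; the last joint's range is limited). The gripper opens to 94 mm and grips with 3 to 60 N. Pads are 16 mm wide; open, the fingers measure 119 mm over their backs; the gripper's body (75 mm by 177 mm) begins 78 mm behind the grasp point.
Start: joints at [-1.371, 0.426, 0.074, 1.606, -0.034, 1.111, -0.067], TCP at [0.231, 0.634, 0.205] pointing down, gripper open.
Joint ranges: [-2.85, 2.85], [-0.5, 2.14], [-1.23, 1.37], [0.21, 2.46], [-1.02, 4.16], [0.16, 2.05], [-2.73, 2.73]. Speed limits (rad/s): [1.89, 1.89, 2.39, 2.39, 3.01, 3.01, 3.01].

## Interface

Orientations are given as a unit quaternion [x, y, z, w].
In Python, from plant import env, camera, workorder, models gives the robot as it stands. The module is installed in compiled form; this text tells all that it offers.
- The arm moves only by the shell command python3 -m jog 'ROWS' [FORCE]. ROWS is JSON, a list of rows, each a list of 5 numbers: the shift along the world's x, y, z in m, then the turn about the world's z in rad, then the closure in counts, from 0 (fully open) to 255 (shut). A call has 1 to 5 rows; each row shifts and turns the commanded pose from where the row before left it; what a row does not reach is not made up. A row lasts 1/8 s, in which the tool goes at most 62.5 mm and 10.7 degrees, less where a joint would pass 70% of its speed; a pose out of reach is approached as far as the arm can. A call with a gripper value outside its range is refused whole. The fingers move at their own pace and stop on an object; FORCE is the grip in N (left out, the last holds). Time passes only in rows, so rows that do not move let the fingers close. It gives the time, the measured TCP pose, the force, the opening and the grip force at its end, in the units of the state.
- env.read_state(): the state, without advancing time (a new reading comes with each control period).
- camera(name): name is "scene" or "top"; returns a dict with "image" (400x640x3 uint8, red, green, blue), "fx", "fy", "cx", "cy" (pixels), "distortion" ([k1, k2, p1, p2, k3] as OpenCV has them; the pictures are not rectified), "camera_from_world" (4x4, takes a point from world to camera coordinates). Camera axes: x right, y down, z forward; pixel columns grow to the right and rows downward; lengths in m; the calibration is good to about 2 mm. A picture is of the moment at which its call begins. There is no depth.
- workorder.job_done(): hands the job in; it is judged then, once.
Trained networks look in a picture, given as the dict that the camera call returned (one of the last four; its "shot" number tells which), for a name from the list of things; names that differ only in an ending like _2 or _b are one class to them, and where a whole thing is asked for, a point or a joint stands for the part that bears it (a point fixed in the world has none). Each returns a list of dicts, best first, with "p" (0 to 1); they miss things now and then, are a little off and sometimes report something else, mostly with a low value. They report only what shows in the picture. A call takes as long as a camera call.
- models.outline_of(picture, label): "pixels" (400x640 bool, what is visible of it) and "rect" ([left, top, right, bottom] in pixels, round what is visible of it).
- models.mark_of(picture, label): "at" ([row, column] in pixels: a listed point, or the origin of a listed thing).
The state is a dict: "time": time; "joint_pos": joint angles; "joint_vel": joint speeds; "tau": joint torques, N m; "tcp_pos": TCP position; "tool_rot": TCP orientation; "ft_force": force on the tool from outside, world axes, zero at the start; "torque": the same for the moment, N m; "opening": finger opening in m; "grip_force": force on a finger pad.
Only numpy, scipy, OpenCV 4.12 (cv2) and the standard library are available. Lean on these libraries where they do the work, as an engineer would, in place of code of your own. Each camera call takes 0.05 s, during which the arm holds its last target. There are 200 camera calls.

## Working session

There is one attempt and no reset: what is moved stays moved. The work goes in short steps, Python scripts to look and compute and a shell command to move; the robot and the scene stay as the last step left them, time stands still between calls to the robot, and variables do not carry over. Pictures are saved under pics/ and viewed, at most 10 in all, crops included, and the job is handed in when it is done.

```bash
mkdir -p pics; cat > h.py <<'E'
import numpy as np, cv2
from plant import env, camera, workorder, models
def K(c): return np.array([[c['fx'],0,c['cx']],[0,c['fy'],c['cy']],[0,0,1.]])
def onplane(c,uv,z):
    p=cv2.undistortPoints(np.array([[uv]],float),K(c),np.array(c['distortion']))[0,0]
    T=np.array(c['camera_from_world']);R=T[:3,:3];o=-R.T@T[:3,3];d=R.T@np.array([p[0],p[1],1])
    return o+d*(z-o[2])/d[2]
def tri(cs,uvs):
    A=[]
    for c,uv in zip(cs,uvs):
        p=cv2.undistortPoints(np.array([[uv]],float),K(c),np.array(c['distortion']))[0,0]
        T=np.array(c['camera_from_world'])
        A+= [p[0]*T[2]-T[0],p[1]*T[2]-T[1]]
    A=np.array(A);return np.linalg.lstsq(A[:,:3],-A[:,3],rcond=None)[0]
def proj(c,P):
    T=np.array(c['camera_from_world']);r,_=cv2.Rodrigues(T[:3,:3])
    return cv2.projectPoints(np.array(P,float).reshape(-1,3),r,T[:3,3],K(c),np.array(c['distortion']))[0][:,0]
def save(c,n): cv2.imwrite('pics/'+n,c['image'][:,:,::-1])
E
python3 - <<'E'
from h import *
np.set_printoptions(precision=4,suppress=True)
s=camera('scene');t=camera('top')
cv2.imwrite('pics/a.png',np.vstack([s['image'],t['image']])[:,:,::-1][:, :] if 0 else s['image'][:,:,::-1]);save(t,'b.png')
Z=dict(level=0,plate=.046,plate_mid=.045,knob_top=.105,pepper_mill=0,small_jar=0,cutter_ring_2=0,bench_scraper=0,vanilla=0)
for n,z in Z.items():
    a=models.mark_of(s,n);b=models.mark_of(t,n)
    out=[]
    for c,m in((s,a),(t,b)):
        if m: print(n,round(m[0]['p'],2),np.round(m[0]['at'],1),onplane(c,m[0]['at'][::-1],z))
    if a and b: print('  tri',tri([s,t],[a[0]['at'][::-1],b[0]['at'][::-1]]))
m=models.outline_of(t,'level')
if m:
    q=np.argwhere(m[0]['pixels'])[:,::-1].astype(np.float32);print('level rect',cv2.minAreaRect(q),[onplane(t,x,.032)[:2] for x in cv2.boxPoints(cv2.minAreaRect(q))])
m=models.outline_of(t,'plate')
if m:
    q=np.argwhere(m[0]['pixels'])[:,::-1].astype(np.float32);print('plate rect',cv2.minAreaRect(q),[onplane(t,x,.047)[:2] for x in cv2.boxPoints(cv2.minAreaRect(q))])
print(env.read_state()['time'],env.read_state()['tcp_pos'],env.read_state()['tool_rot'])
E
```

```text
level 0.77 [251.2 269.3] [ 0.4697 -0.0439 -0.    ]
level 0.91 [271.2 325. ] [ 0.4669 -0.0452  0.    ]
  tri [ 0.4677 -0.0456  0.0034]
plate 0.78 [181.1 280. ] [0.6281 0.1005 0.046 ]
plate 0.58 [200.6 260.2] [0.6344 0.1022 0.046 ]
  tri [0.6332 0.104  0.0407]
plate_mid 0.91 [197.6 301.3] [0.6297 0.01   0.045 ]
plate_mid 0.67 [197.8 300.3] [0.6389 0.0089 0.045 ]
  tri [0.6362 0.0114 0.0402]
knob_top 0.59 [210.5 340.9] [ 0.6339 -0.1332  0.105 ]
knob_top 0.86 [190.8 370.3] [ 0.6435 -0.147   0.105 ]
  tri [ 0.6362 -0.1413  0.112 ]
pepper_mill 0.89 [242.2 398. ] [ 0.7355 -0.2524  0.    ]
pepper_mill 0.7 [156.2 406. ] [ 0.7411 -0.2507  0.    ]
  tri [ 0.7413 -0.251  -0.0061]
small_jar 0.89 [302.1 326.6] [ 0.4772 -0.2469  0.    ]
small_jar 0.58 [265.9 409. ] [ 0.4751 -0.2454  0.    ]
  tri [ 0.4761 -0.2461  0.0001]
cutter_ring_2 0.55 [215.  223.1] [0.4519 0.142  0.    ]
cutter_ring_2 0.64 [275.6 244.5] [0.461  0.1466 0.    ]
  tri [ 0.4581  0.1497 -0.0109]
bench_scraper 0.67 [181.3 348.9] [ 0.8112 -0.0046  0.    ]
bench_scraper 0.96 [130.7 304.8] [ 0.8112 -0.0039  0.    ]
  tri [ 0.8116 -0.004  -0.0007]
vanilla 0.86 [160.7 297.5] [0.76   0.1759 0.    ]
vanilla 0.77 [151.6 236.1] [0.7624 0.166  0.    ]
  tri [0.7573 0.1667 0.008 ]
level rect ((324.893798828125, 271.6639099121094), (12.577921867370605, 60.30137634277344), 87.39744567871094) [array([0.48  , 0.0258]), array([ 0.4832, -0.1138]), array([ 0.4545, -0.1141]), array([0.4514, 0.0249])]
plate rect ((302.6820373535156, 198.64093017578125), (52.184810638427734, 108.1648941040039), 87.1375961303711) [array([0.6945, 0.1315]), array([ 0.7015, -0.1213]), array([ 0.5793, -0.1233]), array([0.5726, 0.1261])]
1.1 [0.2313 0.6341 0.2055] [ 0.174   0.9847  0.     -0.    ]
```

View pics/a.png

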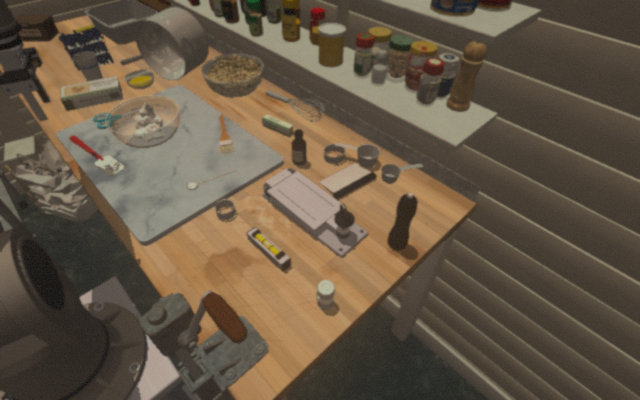

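View pics/b.png

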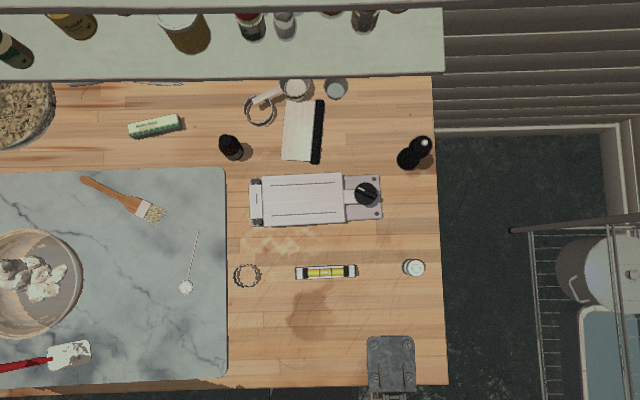

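The pictures show the level at about (325,271) in the top view and the stand in the middle at about (302,198). The knob is on the right at (367,193) with its tick at the upper right, and the bystanders are clear. The level lies almost along y, so I'm moving over to it.

```bash
python3 -m jog '[[0.035,-0.045,0.01,-0.09,0],[0.035,-0.05,0.0,-0.1,0],[0.03,-0.05,0,-0.1,0],[0.025,-0.055,0,-0.1,0],[0.02,-0.055,0,-0.1,0]]' 20; python3 -m jog '[[0.015,-0.06,0,-0.1,0],[0.015,-0.06,0,-0.1,0],[0.01,-0.06,0,-0.1,0],[0.01,-0.06,0,-0.1,0],[0.01,-0.06,0,-0.1,0]]'
```

```text
time: 1.72
tcp_pos: [0.3772, 0.3771, 0.2156]
tool_rot: [0.409, 0.912, 0.0, 0.0]
ft_force: [0.9, 1.2, 0.3]
opening: 0.0943
grip_force: 0.0
time: 2.35
tcp_pos: [0.4365, 0.0772, 0.2158]
tool_rot: [0.622, 0.783, 0.001, 0.0]
ft_force: [1.4, 0.5, 0.1]
opening: 0.0941
grip_force: 0.0
```

```bash
python3 -m jog '[[0.015,-0.06,-0.01,-0.1,0],[0.015,-0.06,-0.03,-0.1,0],[0,0,-0.05,0,0],[0,0,-0.03,0,0],[0,0,0,0,0]]'; python3 - <<'E'
from h import *
s=camera('scene');t=camera('top');p=env.read_state()['tcp_pos']
a=[m[0]['at'][::-1] if (m:=models.mark_of(c,'level')) else None for c in(s,t)]
print(p,[onplane(c,x,0) for c,x in zip((s,t),a) if x is not None])
E
```

```text
time: 2.98
tcp_pos: [0.4637, -0.0358, 0.097]
tool_rot: [0.696, 0.718, -0.002, -0.001]
ft_force: [0.3, -0.4, 0.8]
opening: 0.0941
grip_force: 0.0
[ 0.46534203 -0.03544153  0.09907104] [array([ 0.47177982, -0.04375902,  0.        ])]
```

```bash
python3 -m jog '[[0.003,-0.009,-0.04,0,0],[0,0,-0.035,0,0],[0,0,-0.014,0,0],[0,0,0,0,0],[0,0,0,0,255]]' 20; python3 -m jog '[[0,0,0,0,255],[0,0,0,0,255],[0,0,0,0,255],[0,0,0,0,255]]' 20
```

```text
time: 3.8
tcp_pos: [0.4688, -0.0442, 0.0105]
tool_rot: [0.696, 0.718, 0.001, 0.0]
ft_force: [0.3, -0.2, 0.0]
opening: 0.0873
grip_force: 0.0
time: 4.3
tcp_pos: [0.4679, -0.0443, 0.0093]
tool_rot: [0.696, 0.718, 0.0, -0.0]
ft_force: [-0.1, 0.8, -0.4]
opening: 0.0475
grip_force: 0.0
```

```bash
python3 -m jog '[[0,0,0,0,255],[0,0,0,0,255],[0,0,0,0,255],[0,0,0,0,255]]'; python3 -m jog '[[0,0,0.03,0,255],[0,0,0.04,0,255],[0,0,0.04,0,255],[0,0,0,0,255]]' ; python3 - <<'E'
from h import *
np.set_printoptions(precision=4,suppress=True)
s=camera('scene');t=camera('top');p=env.read_state()['tcp_pos']; print(p)
for n in('level','plate_mid','plate','knob_top'):
    m=[models.mark_of(c,n) for c in(s,t)]
    print(n,[(x[0]['p'],x[0]['at']) if x else None for x in m])
    if all(m): print(tri([s,t],[x[0]['at'][::-1] for x in m]))
save(s,'c.png')
E
```

```text
time: 4.8
tcp_pos: [0.4678, -0.0443, 0.0092]
tool_rot: [0.696, 0.718, -0.0, -0.0]
ft_force: [0.4, -0.9, 1.4]
opening: 0.0277
grip_force: 20.0
time: 5.3
tcp_pos: [0.4694, -0.044, 0.1213]
tool_rot: [0.696, 0.718, 0.002, 0.001]
ft_force: [-0.8, 0.2, -2.8]
opening: 0.0278
grip_force: 20.0
[ 0.4678 -0.0439  0.119 ]
level [(0.97, [224.8, 269.8]), (0.59, [200.1, 361.3])]
[ 0.5442 -0.0917  0.1316]
plate_mid [(0.73, [196.1, 304.5]), (0.89, [197.8, 300.0])]
[0.6397 0.0091 0.0444]
plate [(0.91, [180.0, 280.3]), (0.75, [198.5, 256.6])]
[0.6399 0.1127 0.0347]
knob_top [(0.84, [209.9, 343.8]), (0.7, [185.9, 369.1])]
[ 0.6483 -0.1401  0.1041]
```

View pics/c.png

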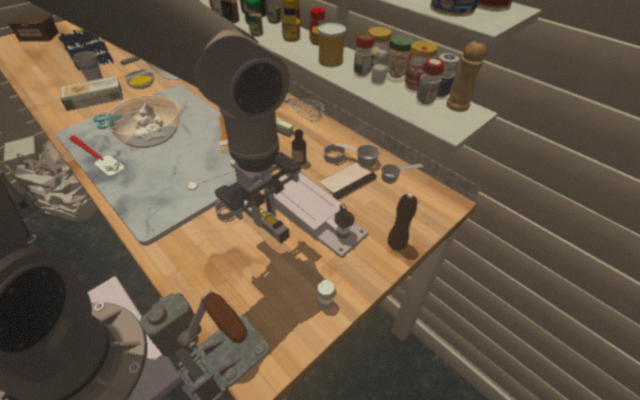

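The level is held in the gripper at about (268,222) and the stand is unobstructed. I'm carrying it over plate_mid, about (0.638, 0.010).

```bash
python3 -m jog '[[0.045,0.015,0.01,0,255],[0.045,0.015,0,0,255],[0.045,0.012,0,0,255],[0.035,0.012,0,0,255],[0,0,0,0,255]]'; python3 -m jog '[[0,0,-0.03,0,255],[0,0,-0.025,0,255],[0,0,0,0,255]]';  python3 - <<'E'
from h import *
np.set_printoptions(precision=4,suppress=True)
s=camera('scene');t=camera('top');e=env.read_state(); print(e['tcp_pos'],e['ft_force'],e['tool_rot'])
for n in('level','plate_mid'):
    m=[models.mark_of(c,n) for c in(s,t)]
    print(n,[(x[0]['p'],x[0]['at']) if x else None for x in m])
print(proj(s,[[.638,.01,.046],[e['tcp_pos'][0],e['tcp_pos'][1],e['tcp_pos'][2]-.009]]))
x=s['image'][140:270,230:400];cv2.imwrite('pics/d.png',cv2.resize(x,None,fx=4.4,fy=4.4)[:,:,::-1])
E
```

```text
time: 6.42
tcp_pos: [0.6396, 0.0108, 0.1281]
tool_rot: [0.695, 0.719, -0.0, 0.0]
ft_force: [-0.9, -0.4, -2.2]
opening: 0.0281
grip_force: 20.0
time: 6.8
tcp_pos: [0.6362, 0.0092, 0.0726]
tool_rot: [0.696, 0.718, -0.001, -0.001]
ft_force: [-0.3, -0.0, -1.3]
opening: 0.0279
grip_force: 20.0
[0.6379 0.0092 0.0748] [ 0.0797  0.2782 -2.9296] [ 0.6963  0.7178 -0.0001  0.0001]
level [(0.69, [192.3, 304.2]), None]
plate_mid [(0.57, [196.0, 303.3]), None]
[[303.5314 195.8736]
 [303.5521 190.9825]]
```

View pics/d.png

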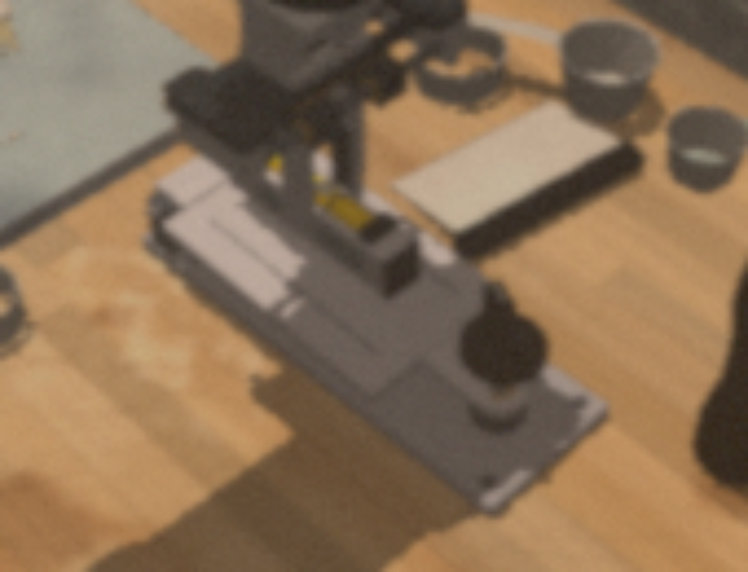

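The crop shows the level above the middle of the plate at about (340,220), lined up with it. The knob at about (500,340) is clear. I'm lowering it.

```bash
python3 -m jog '[[0,0,-0.008,0,255],[0,0,-0.004,0,255],[0,0,-0.002,0,255],[0,0,0,0,255]]'; python3 -m jog '[[0,0,-0.002,0,255],[0,0,0,0,255]]'
```

```text
time: 7.6
tcp_pos: [0.6379, 0.0096, 0.06]
tool_rot: [0.696, 0.718, -0.0, -0.0]
ft_force: [-0.2, 0.3, -2.5]
opening: 0.0277
grip_force: 20.0
time: 7.85
tcp_pos: [0.6381, 0.0096, 0.0583]
tool_rot: [0.696, 0.718, 0.0, 0.0]
ft_force: [0.3, -0.2, -0.7]
opening: 0.0275
grip_force: 20.0
```

```bash
python3 -m jog '[[0,0,-0.001,0,255],[0,0,0,0,0],[0,0,0,0,0],[0,0,0,0,0],[0,0,0,0,0]]'; python3 -m jog '[[0,0,0.04,0,0],[0,0,0.05,0,0],[0,-0.05,0.02,0,0],[-0.04,0.05,0,0,0],[-0.06,0.05,0,0,0]]'; python3 - <<'E'
from h import *
np.set_printoptions(precision=4,suppress=True)
s=camera('scene');t=camera('top')
for n in('level','plate_mid','knob_top','bubble'):
    m=[models.mark_of(c,n) for c in(s,t)]
    print(n,[(x[0]['p'],x[0]['at']) if x else None for x in m])
    if all(m): print(tri([s,t],[x[0]['at'][::-1] for x in m]))
x=s['image'][140:270,230:400];cv2.imwrite('pics/e.png',np.vstack([cv2.resize(x,(390,298),interpolation=2),cv2.resize(t['image'][150:250,230:395],(390,298),interpolation=2)])[:,:,::-1])
E
```

```text
time: 8.48
tcp_pos: [0.6379, 0.0097, 0.0572]
tool_rot: [0.696, 0.718, -0.0, -0.0]
ft_force: [-0.8, -0.4, 0.5]
opening: 0.0642
grip_force: 0.0
time: 9.1
tcp_pos: [0.5504, 0.0484, 0.1672]
tool_rot: [0.697, 0.717, 0.0, 0.0]
ft_force: [1.0, 0.9, -0.8]
opening: 0.0944
grip_force: 0.0
level [(0.83, [197.2, 305.5]), (0.61, [200.4, 300.1])]
[0.6366 0.0069 0.0433]
plate_mid [(0.69, [195.6, 300.8]), (0.92, [199.2, 299.4])]
[0.6332 0.0123 0.0492]
knob_top [(0.59, [210.3, 342.3]), (0.73, [192.1, 366.7])]
[ 0.6385 -0.1372  0.1062]Traceback (most recent call last):
  File "<stdin>", line 5, in <module>
ValueError: it knows: bench_scraper, cutter_ring, knob, knob_top, level, pepper_mill, plate, plate_mid, small_jar, vanilla
```

```bash
python3 - <<'E'
from h import *
np.set_printoptions(precision=4,suppress=True)
s=camera('scene');t=camera('top')
for n in('knob_top',):
    m=[models.mark_of(c,n) for c in(s,t)]
    print(n,[(x[0]['p'],x[0]['at']) if x else None for x in m])
    if all(m): print(tri([s,t],[x[0]['at'][::-1] for x in m]))
print('top proj',proj(t,[[.639,-.14,.105]]),proj(s,[[.639,-.14,.105]]))
a=cv2.resize(s['image'][170:260,260:380],(400,300),interpolation=2);b=cv2.resize(t['image'][150:250,230:395],(400,242),interpolation=2)
k=cv2.resize(t['image'][172:217,340:400],(400,300),interpolation=2);k2=cv2.resize(s['image'][190:235,312:372],(400,300),interpolation=2)
cv2.imwrite('pics/e.png',np.vstack([np.hstack([a,cv2.copyMakeBorder(b,0,58,0,0,0)]),np.hstack([k2,k])])[:,:,::-1])
E
```

```text
knob_top [(0.75, [211.5, 342.9]), (0.59, [189.8, 368.1])]
[ 0.6421 -0.1395  0.1015]
top proj [[367.1601 192.8887]] [[344.3306 210.9437]]
```

View pics/e.png

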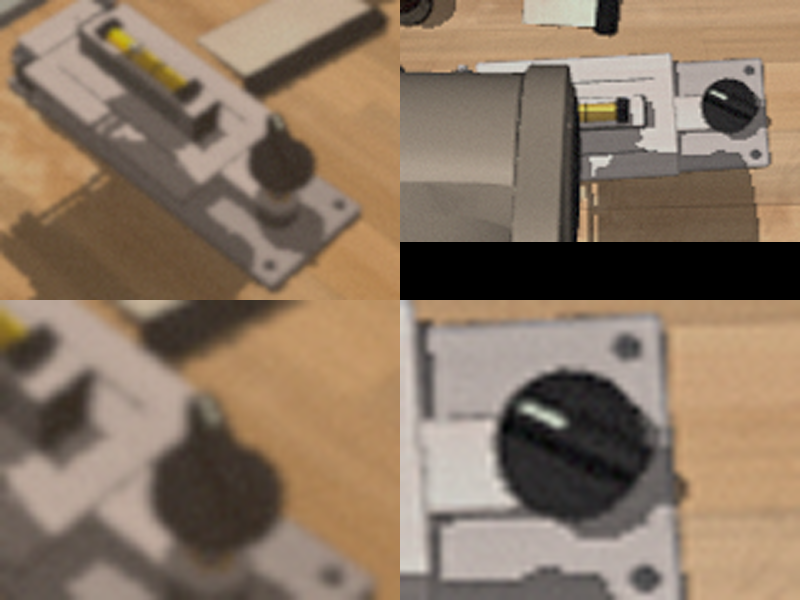

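The level lies on the plate along its length, with the bubble at its hinge (upper-left) end. The knob bar runs upper-left (tick) to lower-right in the top crop, sloping about 27°. That makes the bar direction about 63° in the world, so the fingers should close along −27°, a turn of about −0.5 from now.

```bash
python3 -m jog '[[0.02,-0.05,0.02,-0.12,0],[0.025,-0.05,0,-0.13,0],[0.025,-0.05,0,-0.13,0],[0.02,-0.04,0,-0.12,0],[0,0,0,0,0]]' 40; python3 - <<'E'
from h import *
np.set_printoptions(precision=4,suppress=True)
e=env.read_state();print(e['tcp_pos'],e['tool_rot'],e['joint_pos'])
t=camera('top');s=camera('scene')
P=[onplane(t,x,.105) for x in((358.3,187.4),(364.7,190.7))]
print(P,np.degrees(np.arctan2(P[0][1]-P[1][1],P[0][0]-P[1][0])))
m=[models.mark_of(c,'knob_top') for c in(s,t)]
print([(x[0]['p'],x[0]['at'],onplane(c,x[0]['at'][::-1],.105)) if x else None for x,c in zip(m,(s,t))])
E
```

```text
time: 10.32
tcp_pos: [0.6411, -0.1458, 0.1868]
tool_rot: [0.854, 0.521, -0.001, 0.001]
ft_force: [0.5, -0.0, -0.5]
opening: 0.0939
grip_force: 0.0
[ 0.6411 -0.1458  0.1868] [ 0.8537  0.5207 -0.0009  0.0009] [-0.4335  0.5195  0.7891  1.6985 -0.4047  1.095   0.0033]
[array([ 0.6516, -0.121 ,  0.105 ]), array([ 0.644 , -0.1348,  0.105 ])] 60.993040987947666
[(0.51, [213.1, 342.0], array([ 0.6297, -0.141 ,  0.105 ])), None]
```

```bash
python3 -m jog '[[-0.001,0.005,-0.03,-0.03,0],[0,0,-0.04,0,0],[0,0,-0.035,0,0],[0,0,0,0,0],[0,0,0,0,255]]' 40; python3 - <<'E'
from h import *
s=camera('scene');t=camera('top')
a=cv2.resize(s['image'][170:260,260:380],(400,300),interpolation=2);b=cv2.resize(t['image'][160:235,320:420],(400,300),interpolation=2)
cv2.imwrite('pics/f.png',np.hstack([a,b])[:,:,::-1])
E
```

```text
time: 11.15
tcp_pos: [0.6405, -0.1361, 0.0837]
tool_rot: [0.86, 0.511, 0.001, 0.0]
ft_force: [-0.6, 0.6, 1.2]
opening: 0.0872
grip_force: 0.0
```

View pics/f.png

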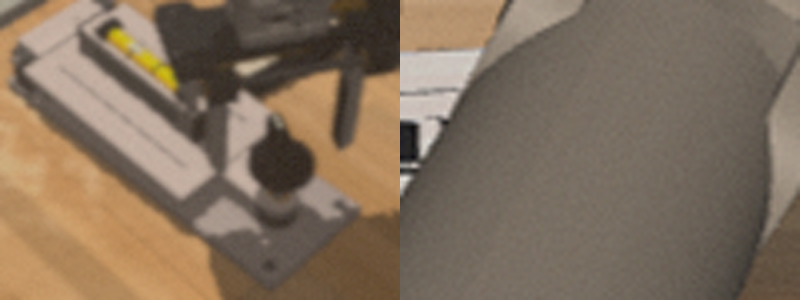

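The fingers straddle the knob bar, with tips at about (225,170) and (345,145) in the left crop and the knob in between at (280,150). I'm closing on it.

```bash
python3 -m jog '[[0,-0.004,-0.003,0,255],[0,0,0,0,255],[0,0,0,0,255],[0,0,0,0,255],[0,0,0,0,255]]' 40; python3 -m jog '[[0,0,0,0,255],[0,0,0,0,255],[0,0,0,0,255],[0,0,0,0,255],[0,0,0,0,255]]'
```

```text
time: 11.88
tcp_pos: [0.6399, -0.1405, 0.0792]
tool_rot: [0.86, 0.511, -0.0, -0.0]
ft_force: [-0.4, 0.3, 0.2]
opening: 0.0294
grip_force: 0.0
time: 12.5
tcp_pos: [0.6406, -0.1409, 0.0793]
tool_rot: [0.86, 0.511, 0.0, 0.001]
ft_force: [5.1, -3.2, -4.2]
opening: 0.0128
grip_force: 39.8
```

```bash
python3 -m jog '[[0.001,-0.0005,-0.003,0,255],[0,0,-0.003,0,255],[0,0,0,0,255],[0,0,0,0,255]]'
```

```text
time: 13.0
tcp_pos: [0.6409, -0.1411, 0.0733]
tool_rot: [0.86, 0.511, 0.0, -0.0]
ft_force: [-1.2, 0.1, 5.8]
opening: 0.0128
grip_force: 39.9
```

```bash
python3 -m jog '[[0,0,0,-0.1,255],[0,0,0,-0.15,255],[0,0,0,-0.15,255],[0,0,0,-0.1,255],[0,0,0,0,255]]'; python3 -m jog '[[0,0,0,0,255],[0,0,0,0,255],[0,0,0,0,255],[0,0,0,0,255]]';  cat > look.py <<'E'
import sys
from h import *
s=camera('scene');e=env.read_state();print(e['tcp_pos'],e['ft_force'],e['tool_rot'])
a=cv2.resize(s['image'][165:215,270:337],(670,500),interpolation=2)
cv2.imwrite('pics/'+sys.argv[1],a[:,:,::-1])
# expected vial points at z=~.083, y offsets
for k in (-.0135,0,.0135): print(k,(proj(s,[.637-.025*k,.010+k,.087])[0]-[270,165])*10)
E
python3 look.py g.png
```

```text
time: 13.62
tcp_pos: [0.6398, -0.1401, 0.0727]
tool_rot: [0.96, 0.281, -0.001, -0.001]
ft_force: [-5.2, 3.6, 5.4]
opening: 0.0129
grip_force: 39.9
time: 14.12
tcp_pos: [0.6398, -0.1401, 0.0728]
tool_rot: [0.959, 0.282, -0.001, -0.001]
ft_force: [-5.9, 4.5, 5.4]
opening: 0.0126
grip_force: 39.9
[ 0.63984212 -0.14004611  0.07284442] [-5.78970302  4.08347845  5.90168976] [ 9.59384037e-01  2.82099880e-01 -7.90896665e-04 -1.14059063e-03]
-0.0135 [364.5699802  229.41789446]
0 [329.88311468 204.27608488]
0.0135 [295.65926216 179.4700115 ]
```

View pics/g.png

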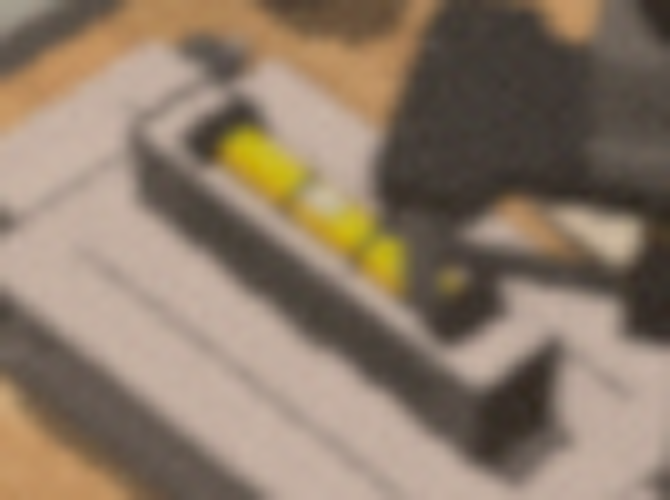

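The vial lines are at about (303,187) and (368,242). The white bubble is at about (325,197), still nearer the hinge-side line. I'll measure its position with a profile along the vial.

```bash
cat > prof.py <<'E'
from h import *
im=np.mean([camera('scene')['image'].astype(np.float32) for _ in range(3)],0)
# axis in crop coords -> image px; pass through the lines' midpoint
o=np.array([336,215.])/10-.5+[270,165]; d=np.array([65,55.]);L=np.hypot(*d);d/=L; n=np.array([d[1],-d[0]])
mmpx=27/(L/10)
k=np.arange(-22,20,1.)
rows=[]
for off in (-.8,0,.8,1.6,2.4):
    p=o+np.outer(k/mmpx,d)+off*n
    v=cv2.remap(im,p[:,0].astype(np.float32)[None],p[:,1].astype(np.float32)[None],cv2.INTER_LINEAR)[0]
    rows.append(v)
print('k(+ = knob end)  R / B')
for i,q in enumerate(k): print(int(q),' '.join('%3d/%3d'%(r[i,0],r[i,2]) for r in rows))
E
python3 prof.py
```

```text
k(+ = knob end)  R / B
-22 200/ 20 201/ 37 199/ 69 194/109 190/138
-21 199/ 24 201/ 35 198/ 67 194/106 189/139
-20 197/ 27 198/ 34 196/ 67 192/104 187/138
-19 195/ 29 195/ 38 194/ 65 190/103 186/134
-18 189/ 37 189/ 45 188/ 65 186/102 185/133
-17 182/ 46 184/ 52 182/ 65 181/102 183/131
-16 176/ 55 176/ 62 175/ 71 176/101 180/132
-15 170/ 65 169/ 72 168/ 81 172/103 177/132
-14 168/ 77 166/ 84 166/ 91 167/103 177/133
-13 169/ 91 165/ 96 166/101 165/111 177/134
-12 172/ 98 171/109 167/109 170/118 178/135
-11 177/104 176/119 172/120 175/125 179/138
-10 181/109 183/131 179/129 179/130 181/140
-9 185/112 188/136 185/136 185/134 184/143
-8 189/117 191/137 190/143 188/139 186/145
-7 192/116 193/138 196/150 189/143 188/147
-6 193/112 195/139 196/149 191/145 188/148
-5 194/106 196/141 195/145 191/145 188/148
-4 194/101 196/133 194/142 191/143 188/146
-3 194/ 95 195/124 194/140 190/139 187/144
-2 195/ 86 194/114 193/135 189/133 186/140
-1 195/ 77 194/105 193/122 189/127 183/136
0 196/ 66 194/ 94 193/109 188/119 182/131
1 197/ 56 195/ 79 193/ 95 187/113 181/123
2 199/ 46 197/ 66 194/ 83 188/102 179/118
3 198/ 41 198/ 53 195/ 71 189/ 91 177/113
4 198/ 36 199/ 43 196/ 61 189/ 82 175/110
5 199/ 31 199/ 35 197/ 53 188/ 76 174/104
6 199/ 26 198/ 33 196/ 46 186/ 71 170/ 99
7 197/ 25 196/ 31 192/ 44 182/ 68 163/ 91
8 191/ 28 193/ 30 188/ 41 176/ 65 157/ 84
9 185/ 29 187/ 31 181/ 43 167/ 62 149/ 80
10 178/ 30 181/ 34 174/ 45 159/ 59 139/ 76
11 171/ 33 173/ 38 167/ 47 150/ 58 129/ 72
12 164/ 37 165/ 41 159/ 49 142/ 60 121/ 69
13 160/ 39 162/ 42 153/ 51 137/ 60 113/ 68
14 159/ 39 161/ 42 151/ 51 132/ 60 106/ 69
15 163/ 38 164/ 40 153/ 49 130/ 60 107/ 68
16 171/ 35 170/ 37 158/ 47 130/ 59 108/ 67
17 179/ 32 177/ 35 166/ 44 136/ 57 109/ 67
18 186/ 31 183/ 33 175/ 41 141/ 56 111/ 67
19 190/ 29 189/ 29 175/ 40 146/ 54 113/ 67
```

```bash
python3 -m jog '[[-0.001,0.001,0,-0.1,255],[0,0,0,-0.15,255],[0,0,0,-0.15,255],[0,0,0,-0.05,255],[0,0,0,0,255]]'; python3 -m jog '[[0,0,0,0,255],[0,0,0,0,255],[0,0,0,0,255],[0,0,0,0,255],[0,0,0,0,255]]'; python3 prof.py | awk '{print $1,$3,$4}'; python3 look.py i.png
```

```text
time: 14.95
tcp_pos: [0.6393, -0.1386, 0.0728]
tool_rot: [0.998, 0.061, -0.001, -0.001]
ft_force: [-4.8, 5.9, 5.3]
opening: 0.0127
grip_force: 39.9
time: 15.58
tcp_pos: [0.6392, -0.1386, 0.0729]
tool_rot: [0.998, 0.061, -0.001, -0.001]
ft_force: [-3.9, 4.4, 5.2]
opening: 0.0131
grip_force: 39.9
k(+ knob end)
-22 23 197/
-21 26 195/
-20 29 189/
-19 31 182/
-18 33 174/
-17 36 167/
-16 38 164/
-15 39 164/
-14 44 169/
-13 51 175/
-12 56 181/
-11 61 186/
-10 68 191/
-9 75 193/103
-8 83 193/110
-7 87 193/115
-6 89 192/122
-5 90 192/129
-4 92 191/127
-3 92 190/125
-2 89 191/122
-1 85 191/120
0 79 192/116
1 73 194/106
2 66 195/
3 63 196/
4 58 197/
5 52 195/
6 44 191/
7 39 184/
8 41 177/
9 41 168/
10 40 161/
11 40 159/
12 39 159/
13 38 166/
14 35 174/
15 34 183/
16 31 189/
17 30 194/
18 32 197/
19 34 200/
[ 0.63922854 -0.13861191  0.07288092] [-4.89464721  5.34825068  5.36336261] [ 9.98128323e-01  6.11388403e-02 -7.40754785e-04 -1.15929169e-03]
-0.0135 [364.5699802  229.41789446]
0 [329.88311468 204.27608488]
0.0135 [295.65926216 179.4700115 ]
```

View pics/i.png

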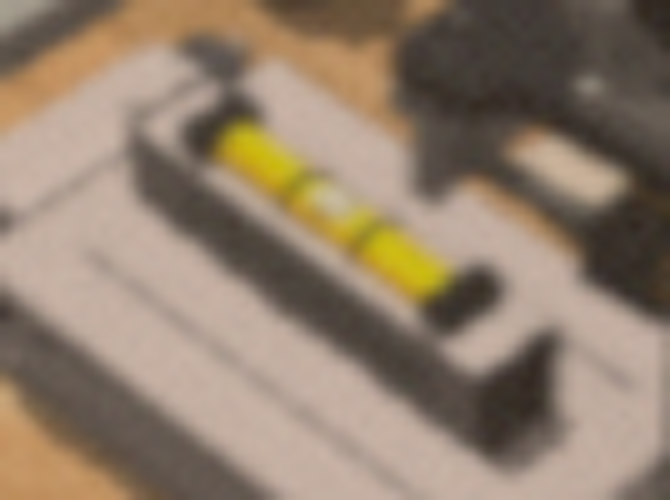

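The lines are at about (292,180) and (365,235) and the bubble is at about (335,203), between them but some 1–2 mm towards the hinge. One small further turn should centre it.

```bash
python3 -m jog '[[0,0.0005,-0.0003,-0.06,255],[0,0,0,-0.06,255],[0,0,0,0,255],[0,0,0,0,255],[0,0,0,0,255]]'; python3 -m jog '[[0,0,0,0,255],[0,0,0,0,255],[0,0,0,0,255],[0,0,0,0,255],[0,0,0,0,255]]'; python3 look.py j.png;python3 prof.py | sed -E 's#[0-9]+/ *##g'
```

```text
time: 16.4
tcp_pos: [0.6392, -0.1382, 0.0726]
tool_rot: [1.0, 0.001, -0.001, -0.001]
ft_force: [-5.4, 5.7, 4.6]
opening: 0.0126
grip_force: 39.9
time: 17.02
tcp_pos: [0.6393, -0.1382, 0.0726]
tool_rot: [1.0, 0.001, -0.001, -0.001]
ft_force: [-4.1, 5.2, 4.6]
opening: 0.0124
grip_force: 39.9
[ 0.63924363 -0.13817559  0.07260311] [-4.24423837  5.09941349  4.88201377] [ 9.99998498e-01  1.12151846e-03 -7.56151673e-04 -1.08398567e-03]
-0.0135 [364.5699802  229.41789446]
0 [329.88311468 204.27608488]
0.0135 [295.65926216 179.4700115 ]
k(+ = knob end)  R / B
-22 24 25 41 79 118
-21 27 26 41 78 120
-20 29 28 44 76 120
-19 31 31 44 77 117
-18 33 33 46 78 116
-17 35 35 46 78 114
-16 36 39 47 77 115
-15 36 43 51 77 114
-14 40 47 58 74 112
-13 47 52 65 79 111
-12 53 64 71 87 110
-11 58 76 83 94 111
-10 66 91 95 100 115
-9 73 101 107 108 120
-8 80 107 120 117 125
-7 85 112 134 126 130
-6 86 118 138 135 133
-5 87 124 139 143 138
-4 88 123 143 148 143
-3 86 122 147 149 146
-2 85 120 149 149 147
-1 85 120 143 149 144
0 81 118 138 147 140
1 75 108 132 141 134
2 67 99 126 130 130
3 65 89 114 120 126
4 60 80 99 109 121
5 53 67 87 98 111
6 44 59 74 88 104
7 38 51 63 75 99
8 41 43 52 66 93
9 41 36 45 60 88
10 40 32 39 55 83
11 40 33 37 50 82
12 40 32 33 48 79
13 41 31 30 46 76
14 41 30 29 44 73
15 41 29 29 40 71
16 39 27 27 36 70
17 36 25 24 37 69
18 38 23 21 37 65
19 40 21 20 34 66
```

View pics/j.png

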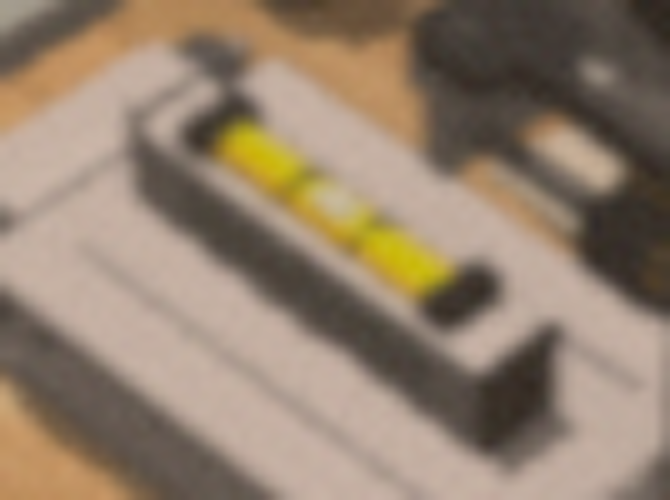

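The lines are at about (292,182) and (368,235) and the bubble at about (335,203) looks centred between them. I'll check numerically against the lines.

```bash
python3 -m jog '[[0,0,-0.0005,-0.04,255],[0,0,0,0,255],[0,0,0,0,255],[0,0,0,0,255],[0,0,0,0,255]]'; python3 -m jog '[[0,0,0,0,255],[0,0,0,0,255],[0,0,0,0,255]]'; cat > m.py <<'E'
exec(open('prof.py').read().split("print(")[0])
for off,r in zip((-.8,0,.8,1.6),rows):
    R,B=r[:,0],r[:,2]
    a=[]
    for lo,hi in((-19,-11),(7,15)):
        i=np.where((k>=lo)&(k<=hi))[0];w=np.clip(188-R[i],0,None)**2;a.append((w*k[i]).sum()/w.sum())
    i=(k>-15)&(k<12);w=np.clip(B[i]-(B[i].min()+.5*np.ptp(B[i])),0,None)>0
    print(off,'lines',np.round(a,1),'mid',round(np.mean(a),2),'bubble',round(k[i][w].mean(),2))
E
python3 m.py
```

```text
time: 17.85
tcp_pos: [0.6393, -0.1381, 0.0722]
tool_rot: [1.0, -0.019, -0.001, -0.001]
ft_force: [-5.3, 5.7, 6.9]
opening: 0.0125
grip_force: 39.9
time: 18.23
tcp_pos: [0.6392, -0.1381, 0.0722]
tool_rot: [1.0, -0.019, -0.001, -0.001]
ft_force: [-4.5, 6.7, 7.6]
opening: 0.0125
grip_force: 39.9
-0.8 lines [-16.3  10.5] mid -2.88 bubble -2.5
0 lines [-16.3  10.2] mid -3.05 bubble -3.0
0.8 lines [-15.5  10. ] mid -2.76 bubble -2.0
1.6 lines [-14.5  10.9] mid -1.76 bubble -2.0
```

```bash
python3 -c "
from plant import workorder
print(workorder.job_done())"
```

```text
the job is handed in; nothing more can be done
None
```

I handed the job in with the spirit level lying free on the plate, the bubble measuring within about 1 mm of centre, and the knob gripped at 40 N and pushed down to its stop; the interface returned no verdict.

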